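# Hang the wide module panel on the two hooks of the sloping synth case

## Task

Take the wide aluminium module panel by its grip bar and hang it in the empty bay of the sloping synth case: both windows over the yellow hooks, flat on the face and fully down on both hooks. Before you let go, push it gently down the slope against the hooks to feel that both of them carry it; then let go and leave it hanging, and do not disturb the other loose things on the table.

Things in the scene. Friction and masses are not known exactly. Their poses are not given: they have to be found in the camera images.
- panel: wide aluminium synth module panel, 180 (y) x 110 (x) x 5 mm, 0.27 to 0.53 kg, lying face up on the table; knobs 9 mm high. Origin: centre of its back (underside); x to its top edge, y to its left, z out of its face. Two windows near the top edge, centred 65 mm left and right of the middle, each 18 mm wide (y) and 32 mm long (x = 17 to 49 mm)
- handle (a point): middle of the panel's black square grip bar: bar 12 mm thick (panel x), 14 mm deep (panel z), 110 mm long (panel y), its middle 37 mm out from the panel's back and straight over its origin; posts at both ends leave 90 mm of free length. Axes as panel
- eye_left (a point): middle of the upper edge (the edge that bears on the hook) of the panel's left window, on the panel's back. Axes as panel. When seated it touches the upper side of the left hook's stem, on the face (sideways play +-4 mm)
- eye_right (a point): middle of the upper edge (the edge that bears on the hook) of the panel's right window, on the panel's back. Axes as panel. When seated it touches the upper side of the right hook's stem, on the face (sideways play +-4 mm)
- case: sloping purple synth case with green cheeks, fixed, 288 mm wide. Origin on the table under the bay's origin; its face, 245 mm along the slope, rises away from the robot at 35 degrees from level. Below the bay a row of modules stands 3 mm proud (knobs 12 mm); the cheeks, 132 mm either side, stand 14 mm proud
- bay: empty bay on the sloping face, 135 mm up; x up the slope, y left, z out of the face; origin on the face, where the hung panel's origin rests if the hook rail is at mid travel. The rail with both hooks is clamped up to 10 mm higher or lower (along x): NOT in this pose, so find it by touch or sight. Plain face x = -70 to 85 mm; the hung panel lies flat on it
- hooks_mid (a point): fixed point of the bay: rail at mid travel, halfway between the bearing points (upper sides of the stems on the face, 65 mm left and right). Two rigid yellow hooks: stem 6 mm along the slope below that side, 10 mm wide, 17 mm out of the face; tip turned up the slope to 12 mm above the bearing side, 11 to 17 mm off the face (gap behind it 11 mm)
- screwdriver: bystander: a hand screwdriver, 190 mm long, lying in front of the panel; origin mid length, on the table
- spare_module: bystander: a white-faced narrow module, 70 x 115 x 28 mm with knobs, lying behind the panel; origin centre of its underside
- mug: bystander: a white mug, 80 mm wide, 95 mm tall; origin centre of its underside
- jar: bystander: a glass jar with a steel cap, 64 mm wide, 85 mm tall; origin centre of its underside
Things that resemble listed ones, but are neither listed nor needed, are in the scene too. What is shaped like the panel but blue or pink is not meant.

How it is judged:
On the way:
1. still held and lying on the face, the panel is pressed down on both hooks: each window upper edge (geoms panel_c1 left, panel_c2 right) bears with over 1.5 N for 0.2 s (angle between the y axis of panel and the y axis of bay, either way round below 0.03 rad and angle between the z axis of panel and the z axis of bay, either way round below 0.04 rad and x of eye_left in the frame of bay between 0.035 and 0.063 m and z of each of eye_left, eye_right in the frame of bay below 0.005 m and x of eye_right in the frame of bay between 0.035 and 0.063 m and contact force between each of panel_c1, panel_c2 and bay above 1.5 N and contact force between the fingers and panel above 1 N), for 0.2 s.
At the end, for the whole second after the job is handed in: The panel hangs at rest, let go: the upper edge of each window bears on its hook (over 0.1 N), its back within 5 mm of the face at both windows, within 0.04 rad of flat on the face and 0.03 rad of square to the slope (angle between the y axis of panel and the y axis of bay, either way round below 0.03 rad and angle between the z axis of panel and the z axis of bay, either way round below 0.04 rad and x of eye_left in the frame of bay between 0.035 and 0.063 m and z of each of eye_left, eye_right in the frame of bay below 0.005 m and x of eye_right in the frame of bay between 0.035 and 0.063 m and contact force between each of panel_c1, panel_c2 and bay above 0.1 N and linear speed of panel below 0.01 m/s and contact force between the fingers and panel below 0.05 N); the robot touches nothing.
It fails at once if the hooks are pressed with more than 60 N (contact force between panel and bay above 60 N).
It fails at once if a bystander is moved by more than 25 mm (distance of any of screwdriver, spare_module, mug, jar from where it was at the start of the episode above 0.025 m).
It also fails if it takes over 69 s, if anything falls off the work surface, if the arm or the gripper's body presses on something with over 40 N, if the wrist force passes 120 N, or if a joint passes its speed limit or range.

## Robot

A 7-joint arm with a two-finger parallel gripper is mounted at the origin on the work surface. World frame = base frame: x ahead of the robot, y to its left, z up, the work surface at z = 0. Lengths are in m, angles in rad, forces in N, time in s.
With the tool pointing down it reaches from about 0.4 to 0.85 m from the base axis. Payload 4.5 kg.
Tool frame: the origin (TCP) lies at the very end of the fingers, on their centre line; the grasp point (between the pads) lies 19 mm behind it; z points along the fingers, y is the line along which they close (so a half turn about z gives the same grasp; the last joint's range is limited). The gripper opens to 88 mm and grips with 3 to 60 N. Pads are 18 mm wide; open, the fingers measure 123 mm over their backs; the gripper's body (75 mm by 187 mm) begins 45 mm behind the grasp point.
Start: joints at [1.205, 0.689, -0.195, 1.565, 0.157, 0.902, -0.215], TCP at [0.243, -0.576, 0.239] pointing down, gripper open.
Joint ranges: [-3.01, 3.01], [-0.46, 2.08], [-1.47, 1.51], [0.13, 2.56], [-1, 4.14], [0.04, 2.09], [-2.66, 2.66]. Speed limits (rad/s): [2.57, 2.57, 3.14, 3.14, 3.14, 3.14, 3.14].

## Interface

Orientations are given as a unit quaternion [x, y, z, w].
In Python, from plant import r gives the robot as it stands. The module is installed in compiled form; this text tells all that it offers.
- The arm moves only by the tool step_arm, never from a script. Its argument "increments" is a list of rows, each a list of 2 entries, a list of its own where there are three numbers: the shift along the world's x, y, z in cm, then the turn, a rotation vector about the world's x, y, z in degrees. A call has exactly 10 rows; each row shifts and turns the commanded pose from where the row before left it; what a row does not reach is not made up. A row lasts 1/10 s, in which the tool goes at most 50 mm and 8.59 degrees, less where a joint would pass 70% of its speed; a pose out of reach is approached as far as the arm can. A call is refused whole if a number of a shift passes 5 or a number of a turn 8.59, either way. A call with a gripper value outside its range is refused whole. "fingers" is the opening, from 0 (shut) to 1 (fully open), set as the call begins (left out, the last holds). The fingers move at their own pace and stop on an object; "grip_force" is the grip in N (left out, the last holds). Time passes only in rows, so rows that do not move let the fingers close, or fill a call up. It gives the time, the measured TCP pose, the force, the opening and the grip force at its end, in the units of the state.
- r.get_state(): the state, without advancing time (a new reading comes with each control period).
- r.snapshot(name): name is "side" or "top" or "wrist"; returns (picture, depth): 480x640x3 uint8, red, green, blue; 480x640 float32, m along the optical axis (not along the pixel's ray), 0 where there is no reading.
- r.calibration(name): a dict with "fov_y" (degrees; the focal length in pixels is half the picture's height over the tangent of half this angle, whatever the lens; pixels are square), "cx", "cy" (the principal point, pixels), "R" (3x3) and "t" (3): a world point X has camera coordinates R X + t. Camera axes: x right, y down, z forward; pixel columns grow to the right and rows downward; lengths in m; the calibration is good to about 2 mm. A picture is of the moment at which its call begins: read the wrist's pose just before it. calibration takes no time and is no camera call; for the wrist camera it gives the pose at the moment of the call.
- r.finish_job(): hands the job in; it is judged then, once.
The state is a dict: "clock": time; "q": joint angles; "qd": joint speeds; "joint_torque": joint torques, N m; "tool_pos": TCP position; "eef_rot": TCP orientation; "contact_force": force on the tool from outside, world axes, zero at the start; "moment": the same for the moment, N m; "opening": opening from 0.0 (shut) to 1.0 (fully open); "finger_force": force on a finger pad.
Only numpy, scipy, OpenCV 4.12 (cv2) and the standard library are available. Lean on these libraries where they do the work, as an engineer would, in place of code of your own. Each camera call takes 0.05 s, during which the arm holds its last target. There are 200 camera calls.

## Working session

There is one attempt and no reset: what is moved stays moved. The work goes in short steps, Python scripts to look and compute and a tool call to move; the robot and the scene stay as the last step left them, time stands still between calls to the robot, and variables do not carry over. Pictures are saved under pics/ and viewed, at most 10 in all, crops included, and the job is handed in when it is done.

Besides the shell and the picture viewer there is one more tool, called as name(argument=value, ...), one argument or row to a line, values as JSON. step_arm: Moves the arm, as the interface text tells. Its arguments: {"type":"object","properties":{"increments":{"type":"array","items":{"type":"array"}},"fingers":{"type":"number"},"grip_force":{"type":"number"}},"required":["increments"]}

```bash
mkdir -p pics; cat > h.py <<'E'
import numpy as np, cv2
from plant import r
from scipy.spatial.transform import Rotation as Ro
def snap(n):
    c=r.calibration(n); im,d=r.snapshot(n); return im,d,c
def pts(d,c):
    f=240/np.tan(np.radians(c["fov_y"]/2)); v,u=np.mgrid[:480,:640]
    P=np.stack([(u-c["cx"])/f*d,(v-c["cy"])/f*d,d],-1)
    return (P-np.array(c["t"]))@np.array(c["R"])
def save(im,f): cv2.imwrite("pics/"+f,im[...,::-1])
E
python3 - <<'E'
from h import *
for n in("top","side"):
    im,d,c=snap(n); save(im,n+".png"); np.savez(n+".npz",im=im,P=pts(d,c),d=d); print(n,c)
print(r.get_state())
E
```

```text
top {'fov_y': 45.62886763267849, 'cx': 315.2900703782269, 'cy': 247.9939066850575, 'R': array([[-0.01618183, -0.99984461,  0.00699343],
       [-0.98337104,  0.01464909, -0.18101603],
       [ 0.18088546, -0.00980631, -0.98345528]]), 't': array([-0.05956137,  0.5469609 ,  1.4749004 ])}
side {'fov_y': 54.255002688599, 'cx': 319.9899087571141, 'cy': 243.79835532382646, 'R': array([[-0.8506251 , -0.52555712,  0.01505485],
       [-0.33934027,  0.52690752, -0.77924107],
       [ 0.40160318, -0.66795073, -0.62654346]]), 't': array([0.4140234 , 0.32637322, 0.78552253])}
{'clock': 0.1, 'q': array([ 1.20479689,  0.68989007, -0.19457135,  1.56622599,  0.15730723,
        0.90252293, -0.2151028 ]), 'qd': array([-9.91426400e-05, -3.45965099e-03, -1.20566170e-03, -2.57148984e-03,
        6.36329572e-04,  1.98367235e-03,  8.50715825e-04]), 'joint_torque': array([-3.68186011e-03, -5.28496563e+01, -1.27180796e+00, -1.53836435e+01,
       -5.25408739e-02,  1.92290856e-03,  2.36252174e-05]), 'tool_pos': array([ 0.24303242, -0.57519527,  0.23800156]), 'eef_rot': array([ 9.80074659e-01,  1.98627743e-01, -2.11545341e-04, -7.98109526e-04]), 'contact_force': array([-0.14690076,  0.22748648, -0.0718699 ]), 'moment': array([ 0.01722327, -0.0370879 , -0.02063973]), 'finger_force': 0.0, 'opening': 1.0009564497219559}
```

View pics/top.png

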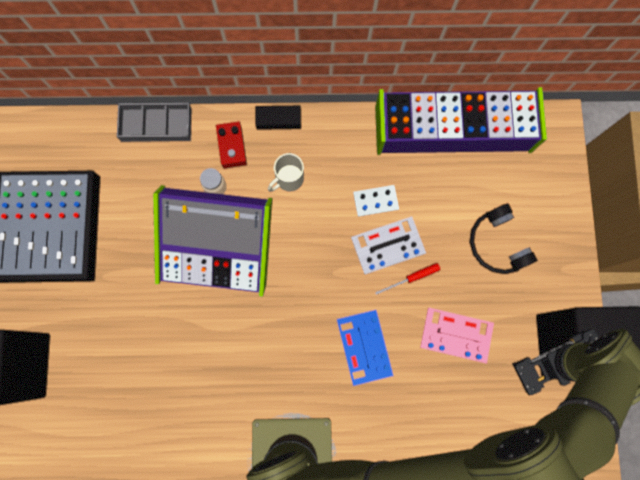

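View pics/side.png

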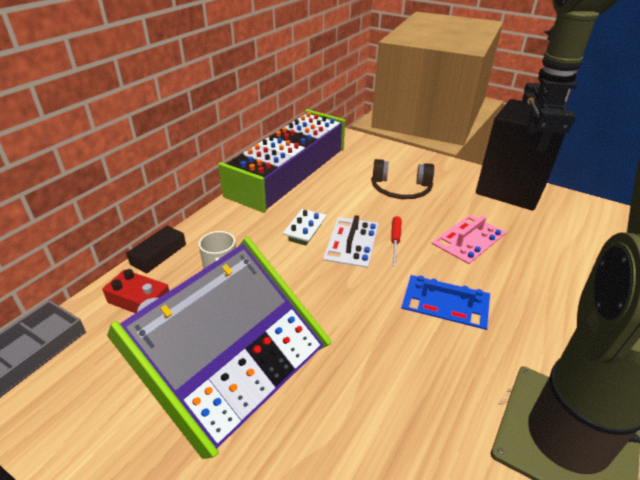

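Candidates: silver panel at top (388,244), blue at (364,347), pink at (457,334), and the narrow white module at (376,200). I choose silver (388,244). The case is at (213,240); the rack at (460,122) is a decoy.

```bash
python3 - <<'E'
from h import *
t=np.load("top.npz"); s=np.load("side.npz")
a=cv2.resize(t["im"][205:285,340:450],None,fx=5,fy=5,interpolation=2)
b=cv2.resize(s["im"][210:275,315:415],None,fx=5,fy=5,interpolation=2)
o=np.zeros((725,550,3),np.uint8);o[:400,:550]=a;o[400:,:500]=b;o=o[:600*2]
save(cv2.resize(o,(455,600)),"crop.png")
for n,z in(("top",t),("side",s)):
    im=z["im"];P=z["P"];hsv=cv2.cvtColor(im,cv2.COLOR_RGB2HSV)
    # yellow hooks
    m=cv2.inRange(hsv,(20,150,150),(32,255,255))
    k,l,st,ce=cv2.connectedComponentsWithStats(m)
    for i in range(1,k):
        if st[i,4]>8:
            q=P[l==i]; print(n,"yel",ce[i],st[i,4],np.median(q,0))
    m=cv2.inRange(hsv,(35,150,80),(60,255,255)); k,l,st,ce=cv2.connectedComponentsWithStats(m)
    for i in range(1,k):
        if st[i,4]>60: q=P[l==i]; print(n,"green",ce[i],st[i,4],q.min(0),q.max(0))
# face plane from both views
def plane(P,im,box):
    u0,v0,u1,v1=box;q=P[v0:v1,u0:u1].reshape(-1,3);c=q.mean(0);n=np.linalg.svd(q-c)[2][2];n*=np.sign(n[2])
    print("plane",c,n,np.degrees(np.arccos(n[2])),"yaw",np.degrees(np.arctan2(-n[1],-n[0])),np.std((q-c)@n))
plane(t["P"],t["im"],(180,222,250,245)); plane(s["P"],s["im"],(180,300,240,350))
P=t["P"]
for v,u in((244,388),(230,375),(255,400),(300,500),(200,376)): print(u,v,P[v,u])
E
```

```text
top yel [153.  207.5] 12 [0.65140245 0.35716373 0.0907227 ]
top yel [184.30769231 208.65384615] 26 [0.62455344 0.2545001  0.18258749]
top yel [236.44827586 214.37931034] 29 [0.60893062 0.12656117 0.18299613]
top green [380.11627907 121.35581395] 430 [ 0.27011366 -0.25846171  0.0138503 ] [ 0.96906511 -0.05310127  1.54992381]
top green [540.81911263 117.73720137] 293 [ 0.27011366 -0.69079788  0.01004234] [ 0.96982932 -0.05310127  1.54992381]
top green [156.39473684 234.17324561] 456 [ 0.27011366 -0.05310127  0.05166028] [0.6920256  0.35512662 1.54992381]
top green [264.79423077 246.08269231] 520 [ 0.27011366 -0.05310127  0.0485361 ] [0.65522626 0.08174893 1.54992381]
side yel [226.8245614  269.24561404] 57 [0.60680437 0.1254978  0.18132282]
side yel [165.90540541 310.55405405] 74 [0.62336492 0.25448224 0.1819458 ]
side green [331.32298137 121.42236025] 161 [ 0.14746193 -0.6907425   0.00345689] [0.96541598 0.57031479 0.74025436]
side green [242.6616095  186.28034301] 1516 [ 0.14746193 -0.27317662  0.00291913] [0.96846055 0.57031479 0.74025436]
side green [286.75806452 291.15524194] 992 [0.14746193 0.04526184 0.04013029] [0.63012045 0.57031479 0.74025436]
side green [161.2645209  391.36514983] 2703 [0.14746193 0.31815132 0.0091375 ] [0.68971026 0.57031479 0.74025436]
plane [0.57174162 0.18666293 0.13927709] [ 0.98100922 -0.0138025   0.19346938] 78.84467686764879 yaw 179.19391925671843 0.01670394795452701
plane [0.57697205 0.21167541 0.13644944] [ 0.22528958 -0.68369149  0.69412575] 46.04240837674281 yaw 108.238051797635 0.023640867791703535
388 244 [ 0.5543521  -0.26329606  0.04797638]
375 230 [ 0.60307613 -0.23511346  0.0023518 ]
400 255 [ 0.53117078 -0.30109147  0.00523573]
500 300 [ 4.03735474e-01 -5.69151424e-01 -6.52909103e-05]
376 200 [ 0.68133507 -0.23749503  0.03074869]
```

View pics/crop.png

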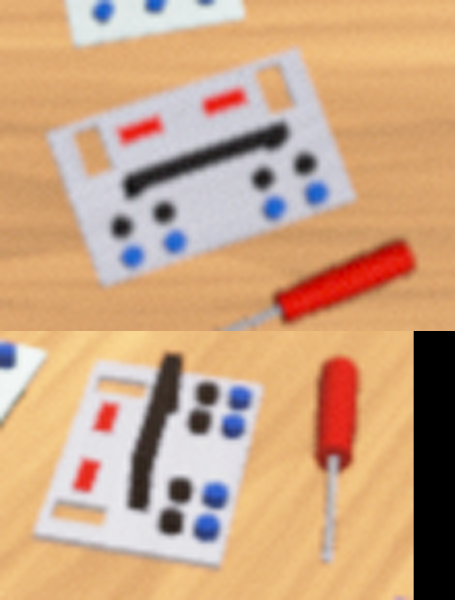

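The crop confirms the silver panel with black bar; its windows are at crop (95,150) and (275,88), so its top edge faces away from the robot. Now the geometry.

```bash
cat >> h.py <<'E'
def ray(uv,c,p0,n):
    f=240/np.tan(np.radians(c["fov_y"]/2));R=np.array(c["R"]);t=np.array(c["t"])
    uv=np.atleast_2d(uv).astype(float);D=np.c_[(uv-[c["cx"],c["cy"]])/f,np.ones(len(uv))]@R;o=-R.T@t
    return o+D*(((np.array(p0)-o)@n)/(D@n))[:,None]
def fit(q):
    for _ in range(25):
        c=np.median(q,0) if _==0 else q.mean(0);n=np.linalg.svd(q-c,full_matrices=False)[2][2];e=abs((q-c)@n);k=e<max(.003,np.quantile(e,.85));
        if k.all(): break
        q=q[k]
    return c,n*np.sign(n[2]),len(q),np.std((q-c)@n)
E
python3 - <<'E'
from h import *
for n in("top","side"):
    z=np.load(n+".npz");im,P,d=z["im"],z["P"],z["d"];c=r.calibration(n);hsv=cv2.cvtColor(im,cv2.COLOR_RGB2HSV).astype(int)
    # panel: low saturation bright, region
    m=(hsv[...,1]<40)&(hsv[...,2]>150);k,l,st,ce=cv2.connectedComponentsWithStats(m.astype(np.uint8))
    u,v=(388,244) if n=="top" else (350,243)
    i=min((i for i in range(1,k) if st[i,4]>200),key=lambda i:np.hypot(*(ce[i]-[u,v])))
    ct=max(cv2.findContours((l==i).astype(np.uint8),0,1)[0],key=cv2.contourArea)[:,0]
    W=ray(ct,c,[0,0,.005],np.array([0,0,1.]))[:,:2]
    print(n,"panel",st[i],cv2.minAreaRect((W*1000).astype(np.float32)))
    # bar: dark pixels, near
    g=(d>0)&(P[...,2]>.03)&(P[...,2]<.055)&(abs(P[...,0]-.56)<.1)&(abs(P[...,1]+.265)<.1)&(hsv[...,2]<80)
    q=P[g];print("bar",len(q),q.mean(0),cv2.fitLine(q[:,:2].astype(np.float32),2,0,.01,.01).ravel(),q[:,2].max())
    # face grey, inside case
    g=(d>0)&(hsv[...,1]<60)&(hsv[...,2]>70)&(hsv[...,2]<150)&(abs(P[...,0]-.57)<.07)&(abs(P[...,1]-.19)<.11)&(P[...,2]>.08)&(P[...,2]<.2)
    ctr,nn,N,s=fit(P[g]);print("face",ctr,nn,N,s,np.degrees(np.arccos(nn[2])),np.degrees(np.arctan2(-nn[1],-nn[0])))
    m=cv2.inRange(hsv.astype(np.uint8),(20,150,150),(32,255,255));k,l,st,ce=cv2.connectedComponentsWithStats(m)
    th=np.arctan2(-nn[1],-nn[0]);x=np.array([np.cos(th)*nn[2],np.sin(th)*nn[2],np.hypot(*nn[:2])]);y=np.cross(nn,x)
    for i in range(1,k):
        if st[i,4]>20 and st[i,1]>150:
            uv=np.argwhere(l==i)[:,::-1];w=ray(uv,c,ctr+nn*.017,nn)
            a=w@x;b=w@y
            print("hook",a.min(),a.max(),"face ctr x",ctr@x,"y mean",b.mean(),w.mean(0))
    # green cheeks edges
    g=(d>0)&(hsv[...,0]>35)&(hsv[...,0]<60)&(hsv[...,1]>150)&(P[...,0]>.4)&(P[...,0]<.72)&(P[...,1]>0)&(P[...,1]<.4)&(abs((P-ctr)@nn-.014)<.004)
    q=P[g];b=q@y;print("cheeks y",[ (np.median(b[k]),(q[k]@x).min(),(q[k]@x).max()) for k in(b>b.mean(),b<b.mean())],"x",x,"y",y)
z=np.load("top.npz");P=z["P"];d=z["d"]
for nm,(u,v) in dict(mug=(288,172),jar=(212,181),driver=(425,272)).items():
    q=P[v-14:v+15,u-14:u+15][d[v-14:v+15,u-14:u+15]>0];q=q[q[:,2]>.02];print(nm,np.median(q,0),q.min(0),q.max(0))
E
```

```text
top panel [ 352  217   74   57 1802] ((560.1076049804688, -269.4522705078125), (109.07710266113281, 179.67764282226562), 17.858112335205078)
bar 121 [ 0.55833809 -0.26727345  0.04475473] [ 0.30954218 -0.9508857   0.5583381  -0.26727346] 0.05348064965745187
face [0.58103296 0.18645812 0.13880889] [-0.56833542  0.07491691  0.81937922] 2408 0.001604656230635562 34.97730059656771 -7.509327816151199
hook 0.5765858797155639 0.5950535376148436 face ctr x 0.5316092418154625 y mean 0.33362309570203263 [0.62468641 0.25416414 0.18364464]
hook 0.5764274307170776 0.5951722124455073 face ctr x 0.5316092418154625 y mean 0.20415943266009176 [0.6082512  0.125747   0.18398624]
cheeks y [(np.float64(0.4065104647629427), np.float64(0.36514162153109037), np.float64(0.6194481889951251)), (np.float64(0.13093629748605973), np.float64(0.3651327333986089), np.float64(0.6182285938002292))] x [ 0.81235189 -0.1070827   0.57325186] y [ 1.30687599e-01  9.91423598e-01 -6.93889390e-18]
side panel [ 324  217   54   50 1307] ((559.229248046875, -270.25909423828125), (109.63436126708984, 182.74757385253906), 18.0436077
[... 461 characters left out ...]
5295420071034571 y mean 0.33406177752233274 [0.62338755 0.2545513  0.18200703]
cheeks y [(np.float64(0.407161941798342), np.float64(0.3620214047209133), np.float64(0.6142933228536)), (np.float64(0.13233477068292585), np.float64(0.3622652410485641), np.float64(0.6140052477405075))] x [ 0.81216452 -0.1073754   0.57346257] y [0.1310684  0.99137333 0.        ]
mug [0.74133023 0.00541615 0.06550608] [ 0.71619123 -0.03596364  0.02016247] [0.79779835 0.04297951 0.10539698]
jar [0.72225153 0.20338064 0.08596069] [0.66105657 0.15706856 0.02276235] [0.76271985 0.23944681 0.17632539]
driver [ 0.48262504 -0.36291904  0.02513816] [ 0.45887313 -0.40254595  0.02001299] [ 0.50773381 -0.3242787   0.03439738]
```

step_arm(
  increments=[
    [[3,2.9,0],[0,0,8.5]],
    [[3,2.9,0],[0,0,8.5]],
    [[3,2.9,0],[0,0,8.5]],
    [[3,2.9,0],[0,0,8.5]],
    [[3,2.9,0],[0,0,8.5]],
    [[3,2.9,0],[0,0,8.5]],
    [[3,2.9,0],[0,0,8.5]],
    [[3,2.9,0],[0,0,8.5]],
    [[3,2.9,-0.5],[0,0,8.5]],
    [[3,2.9,-0.5],[0,0,8.5]],
  ],
  fingers=0.5,
)

```text
clock: 1.1
tool_pos: [0.5441, -0.2846, 0.2284]
eef_rot: [0.586, 0.81, -0.0, -0.0]
contact_force: [0.0, -0.7, 0.1]
opening: 0.501
finger_force: 0.0
```

step_arm(
  increments=[
    [[0.5,0.5,-0.5],[0,0,0]],
    [[0.5,0.5,-0.5],[0,0,0]],
    [[0.5,0.5,-0.5],[0,0,0]],
    [[0,0,0],[0,0,0]],
    [[0,0,0],[0,0,0]],
    [[0,0,0],[0,0,0]],
    [[0,0,0],[0,0,0]],
    [[0,0,0],[0,0,0]],
    [[0,0,0],[0,0,0]],
    [[0,0,0],[0,0,0]],
  ],
)

```text
clock: 2.1
tool_pos: [0.5583, -0.2708, 0.2138]
eef_rot: [0.588, 0.809, 0.0, 0.0]
contact_force: [-0.8, 0.7, 0.1]
opening: 0.497
finger_force: 0.0
```

```bash
cat >> h.py <<'E'
TH=np.radians(-7.5)
def st():
    s=r.get_state();R=Ro.from_quat(s["eef_rot"]);M=R.as_matrix()
    print("t %.1f"%s["clock"],"pos",np.round(s["tool_pos"],4),"y-yaw %.1f"%np.degrees(np.arctan2(M[1,1],M[0,1])),"z",np.round(M[:,2],3),"F",np.round(s["contact_force"],1),"M",np.round(s["moment"],2),"op %.3f"%s["opening"],"ff %.1f"%s["finger_force"],"q",np.round(s["q"],2))
    return s,M
E
python3 - <<'E'
from h import *
st(); im,d,c=snap("wrist"); save(im,"w1.png"); np.savez("w1.npz",im=im,P=pts(d,c),d=d)
z=pts(d,c);hsv=cv2.cvtColor(im,cv2.COLOR_RGB2HSV)
g=(d>0)&(z[...,2]>.036)&(z[...,2]<.055)&(abs(z[...,0]-.56)<.1)&(abs(z[...,1]+.265)<.1)&(hsv[...,2]<90)
q=z[g];print(len(q),cv2.minAreaRect((q[:,:2]*1000).astype(np.float32)),np.median(q,0))
E
```

```text
t 2.1 pos [ 0.5583 -0.2708  0.2138] y-yaw 17.9 z [ 0. -0. -1.] F [-0.8  0.7  0.1] M [-0.03 -0.08  0.02] op 0.497 ff 0.0 q [ 0.68  0.76 -0.56  1.59  0.47  0.93  0.27]
1582 ((609.8533935546875, -254.36318969726562), (117.87139129638672, 109.19825744628906), 17.721675872802734) [ 0.55784226 -0.26508943  0.04510058]
```

View pics/w1.png

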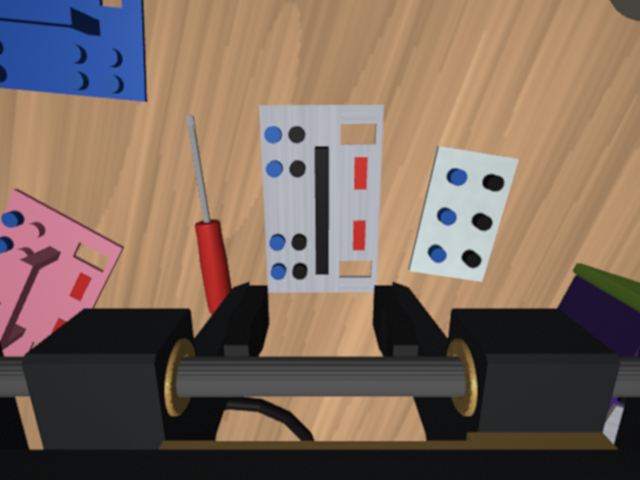

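Wrist view: bar at u≈315–329, v 147–275, centred between the fingers (u≈321); screwdriver at (208,230), spare module at (465,215).

```bash
python3 - <<'E'
from h import *
c=r.calibration("wrist");z=np.load("w1.npz")
m=(cv2.cvtColor(z["im"],cv2.COLOR_RGB2GRAY)<70).astype(np.uint8);m[:,:310]=0;m[:,335:]=0;m[:140]=0;m[282:]=0
ct=max(cv2.findContours(m,0,1)[0],key=cv2.contourArea)[:,0]
W=ray(ct,c,[0,0,.044],np.array([0,0,1.]))
print(cv2.minAreaRect((W[:,:2]*1000).astype(np.float32)))
E
```

```text
((558.6405029296875, -270.22882080078125), (9.860507011413574, 109.80081176757812), 18.216732025146484)
```

step_arm(
  increments=[
    [[0,0,-3],[0,0,0]],
    [[0,0,-3],[0,0,0]],
    [[0,0,-3],[0,0,0]],
    [[0,0,-3],[0,0,0]],
    [[0,0,-2.5],[0,0,0]],
    [[0,0,-2],[0,0,0]],
    [[0,0,-1.5],[0,0,0]],
    [[0,0,-1],[0,0,0]],
    [[0,0,-0.4],[0,0,0]],
    [[0,0,0],[0,0,0]],
  ],
)

```text
clock: 3.15
tool_pos: [0.5584, -0.2707, 0.0197]
eef_rot: [0.588, 0.809, 0.0, 0.0]
contact_force: [0.0, 0.1, 0.5]
opening: 0.496
finger_force: 0.0
```

step_arm(
  increments=[
    [[0,0,0],[0,0,0]],
    [[0,0,0],[0,0,0]],
    [[0,0,0],[0,0,0]],
    [[0,0,0],[0,0,0]],
    [[0,0,0],[0,0,0]],
    [[0,0,0],[0,0,0]],
    [[0,0,0],[0,0,0]],
    [[0,0,0],[0,0,0]],
    [[0,0,0],[0,0,0]],
    [[0,0,0],[0,0,0]],
  ],
  fingers=0,
  grip_force=45,
)

```text
clock: 4.15
tool_pos: [0.5589, -0.2707, 0.0202]
eef_rot: [0.588, 0.809, 0.0, 0.001]
contact_force: [0.5, 0.5, 4.8]
opening: 0.128
finger_force: 45.0
```

step_arm(
  increments=[
    [[0,0,0.3],[0,0,0]],
    [[0,0,0.7],[0,0,0]],
    [[0,0,1.5],[0,0,0]],
    [[0,0,3],[0,0,0]],
    [[0,0,3],[0,0,0]],
    [[0,0,3],[0,0,0]],
    [[0,0,3],[0,0,0]],
    [[0,0,3],[0,0,0]],
    [[0,0,3],[0,0,0]],
    [[0,0,3],[0,0,0]],
  ],
)

```text
clock: 5.15
tool_pos: [0.5572, -0.2705, 0.2565]
eef_rot: [0.588, 0.809, -0.0, -0.001]
contact_force: [0.1, -0.7, -4.9]
opening: 0.129
finger_force: 45.0
```

```bash
python3 - <<'E'
from h import *
st()
E
```

```text
t 5.2 pos [ 0.5572 -0.2705  0.2565] y-yaw 17.9 z [-0.001  0.    -1.   ] F [ 0.1 -0.7 -4.9] M [-0.07 -0.19  0.  ] op 0.129 ff 45.0 q [ 0.69  0.71 -0.59  1.55  0.44  1.02  0.3 ]
```

step_arm(
  increments=[
    [[0,1,0.6],[0,0,-2.5]],
    [[0,2,0.6],[0,0,-2.5]],
    [[0,2.5,0.6],[0,0,-2.5]],
    [[0,2.5,0.6],[0,0,-2.5]],
    [[0,2.5,0.6],[0,0,-2.5]],
    [[0,2.5,0.6],[0,0,-2.6]],
    [[0,2.5,0.6],[0,0,-2.6]],
    [[0,2.5,0.6],[0,0,-2.6]],
    [[0,2.5,0.6],[0,0,-2.6]],
    [[0,2.5,0],[0,0,-2.6]],
  ],
)

```text
clock: 6.15
tool_pos: [0.5576, -0.0395, 0.3101]
eef_rot: [0.753, 0.658, 0.0, 0.0]
contact_force: [0.1, 0.3, -4.7]
opening: 0.129
finger_force: 45.0
```

step_arm(
  increments=[
    [[0,2.5,0],[-0.46,-3.47,0]],
    [[0,2.5,0],[-0.46,-3.47,0]],
    [[0,2.5,0],[-0.46,-3.47,0]],
    [[0,2.5,0],[-0.46,-3.47,0]],
    [[0,2.5,0],[-0.46,-3.47,0]],
    [[0,2.5,0],[-0.46,-3.47,0]],
    [[0,2.5,0],[-0.46,-3.47,0]],
    [[0,2.5,0],[-0.46,-3.47,0]],
    [[0,2,0],[-0.46,-3.47,0]],
    [[0,1,0],[-0.46,-3.47,0]],
  ],
)

```text
clock: 7.15
tool_pos: [0.557, 0.1917, 0.309]
eef_rot: [0.717, 0.63, 0.199, 0.224]
contact_force: [1.0, -0.3, -5.3]
opening: 0.129
finger_force: 45.0
```

```bash
cat >> h.py <<'E'
BX=np.array([.81226,-.10723,.57336]);BX/=np.linalg.norm(BX);BN=np.array([-.56843,.07504,.8193]);BN/=np.linalg.norm(BN);BY=np.cross(BN,BX)
SEAT=np.array([.5830,.1944,.1392])
def bay(L=.020):
    s,M=st(); p=s["tool_pos"]+L*M[:,2]-SEAT
    B=np.c_[BX,BY,BN]; Rp=np.c_[M[:,1],M[:,0],-M[:,2]]
    print("panel in bay-seat mm",np.round(p@B*1000,1),"rotvec in bay deg",np.round(np.degrees(Ro.from_matrix(B.T@Rp).as_rotvec()),2),"F bay",np.round(s["contact_force"]@B,1))
E
python3 - <<'E'
from h import *
bay()
s=r.get_state();T=SEAT+.019*BX+.06*BN+.02*BN;print("shift cm",(T-s["tool_pos"])*100)
E
```

```text
t 7.2 pos [0.557  0.1917 0.309 ] y-yaw -7.5 z [ 0.567 -0.071 -0.821] F [ 1.  -0.3 -5.3] M [ 0.08  0.94 -0.03] op 0.129 ff 45.0 q [-0.72  0.43  0.13  2.12  1.23  0.36 -1.87]
panel in bay-seat mm [ 76.4  -6.  133.7] rotvec in bay deg [0.23 0.17 0.04] F bay [-2.2 -0.2 -4.9]
shift cm [-0.40163352  0.6693723  -9.33552948]
```

step_arm(
  increments=[
    [[0,0.1,-1],[0,0,0]],
    [[0,0.1,-1],[0,0,0]],
    [[-0.1,0.1,-1],[0,0,0]],
    [[0,0.1,-1],[0,0,0]],
    [[-0.1,0.1,-1],[0,0,0]],
    [[0,0.1,-1],[0,0,0]],
    [[-0.1,0.1,-1],[0,0,0]],
    [[0,0,-1],[0,0,0]],
    [[-0.1,0,-1],[0,0,0]],
    [[0,0,-0.3],[0,0,0]],
  ],
)

```text
clock: 8.15
tool_pos: [0.5532, 0.1958, 0.2149]
eef_rot: [0.718, 0.629, 0.196, 0.224]
contact_force: [1.5, 0.2, -5.3]
opening: 0.125
finger_force: 45.0
```

```bash
python3 - <<'E'
from h import *
bay()
im,d,c=snap("side");ims,ds,cs=snap("top")
np.savez("s2.npz",im=im,P=pts(d,c),d=d);np.savez("t2.npz",im=ims,P=pts(ds,cs),d=ds)
o=np.zeros((520,760,3),np.uint8)
a=cv2.resize(im[200:400,100:340],None,fx=2.6,fy=2.6)[:520,:440];a=cv2.resize(im[210:390,120:320],(440,396));o[:396,:440]=a
b=cv2.resize(ims[165:305,140:285],(320,309));o[:309,440:]=b
save(o,"s2.png")
E
```

```text
t 8.2 pos [0.5532 0.1958 0.2149] y-yaw -7.6 z [ 0.563 -0.074 -0.823] F [ 1.5  0.2 -5.3] M [0.14 1.08 0.  ] op 0.125 ff 45.0 q [-0.65  0.6   0.02  2.22  1.89  0.42 -2.6 ]
panel in bay-seat mm [18.9 -2.6 59.1] rotvec in bay deg [ 0.01  0.38 -0.03] F bay [-1.8  0.4 -5.2]
```

View pics/s2.png

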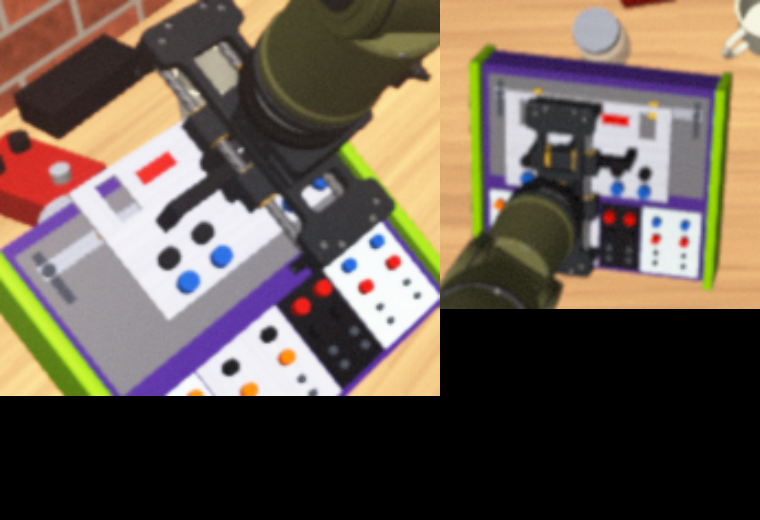

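The panel is aligned over the hooks, but q7 = -2.6 sits at its limit. I'll regrasp the bar half a turn round, laying the panel in the free area at about (0.52, -0.06).

step_arm(
  increments=[
    [[0,0,1],[0,0,0]],
    [[0,0,1.5],[0,0,0]],
    [[0,0,1.5],[0,0,0]],
    [[0,0,1.5],[0,0,0]],
    [[0,0,1.5],[0,0,0]],
    [[0,0,1.5],[0,0,0]],
    [[0,-0.5,1],[0.46,3.47,0]],
    [[0,-1,0],[0.46,3.47,0]],
    [[0,-1.5,0],[0.46,3.47,0]],
    [[0,-2,0],[0.46,3.47,0]],
  ],
)

```text
clock: 9.25
tool_pos: [0.5548, 0.1463, 0.3085]
eef_rot: [0.739, 0.647, 0.125, 0.144]
contact_force: [1.2, -1.0, -4.8]
opening: 0.129
finger_force: 45.0
```

step_arm(
  increments=[
    [[0,-2,0],[0.46,3.47,0]],
    [[0,-2,0],[0.46,3.47,0]],
    [[0,-2,0],[0.46,3.47,0]],
    [[0,-2,0],[0.46,3.47,0]],
    [[0,-2,0],[0.46,3.47,0]],
    [[0,-2,0],[0.46,3.47,0]],
    [[0,-2,0],[0,0,-5]],
    [[0,-2,0],[0,0,-5]],
    [[-1,-2,0],[0,0,-5]],
    [[-1,-2,0],[0,0,-5]],
  ],
)

```text
clock: 10.25
tool_pos: [0.5348, -0.0552, 0.3081]
eef_rot: [0.857, 0.516, 0.003, 0.009]
contact_force: [-0.1, -0.5, -4.8]
opening: 0.13
finger_force: 45.0
```

```bash
python3 - <<'E'
from h import *
st()
E
```

```text
t 10.2 pos [ 0.5348 -0.0552  0.3081] y-yaw -27.9 z [ 0.015 -0.013 -1.   ] F [-0.1 -0.5 -4.8] M [ 0.02 -0.04  0.08] op 0.130 ff 45.0 q [ 0.21  0.49 -0.31  1.75  0.2   0.92 -0.68]
```

step_arm(
  increments=[
    [[-0.5,-0.3,-2.5],[0,0,-5]],
    [[-0.5,-0.2,-3.2],[0,0,-5]],
    [[0,0,-3.2],[0,0,0]],
    [[0,0,-3.2],[0,0,0]],
    [[0,0,-3.2],[0,0,0]],
    [[0,0,-3.2],[0,0,0]],
    [[0,0,-3.2],[0,0,0]],
    [[0,0,-2.4],[0,0,0]],
    [[0,0,-1],[0,0,0]],
    [[0,0,0],[0,0,0]],
  ],
)

```text
clock: 11.25
tool_pos: [0.5254, -0.0592, 0.0561]
eef_rot: [0.897, 0.441, 0.002, 0.01]
contact_force: [-0.1, 0.0, -4.7]
opening: 0.128
finger_force: 45.0
```

```bash
python3 - <<'E'
from h import *
st()
E
```

```text
t 11.2 pos [ 0.5254 -0.0592  0.0561] y-yaw -37.6 z [ 0.011 -0.016 -1.   ] F [-0.1  0.  -4.7] M [-0.    0.01 -0.01] op 0.128 ff 45.0 q [ 0.08  0.86 -0.1   2.    0.33  0.29 -0.96]
```

step_arm(
  increments=[
    [[0,0,-0.5],[0.45,0.3,0]],
    [[0,0,-0.7],[0.45,0.3,0]],
    [[0,0,-0.7],[0,0,0]],
    [[0,0,-0.5],[0,0,0]],
    [[0,0,-0.4],[0,0,0]],
    [[0,0,-0.3],[0,0,0]],
    [[0,0,-0.2],[0,0,0]],
    [[0,0,-0.2],[0,0,0]],
    [[0,0,0],[0,0,0]],
    [[0,0,0],[0,0,0]],
  ],
)

```text
clock: 12.25
tool_pos: [0.5256, -0.059, 0.0216]
eef_rot: [0.897, 0.441, 0.001, 0.0]
contact_force: [1.1, 0.1, -4.6]
opening: 0.124
finger_force: 45.0
```

```bash
python3 - <<'E'
from h import *
st()
E
```

```text
t 12.2 pos [ 0.5256 -0.059   0.0216] y-yaw -37.7 z [ 0.003  0.001 -1.   ] F [ 1.1  0.1 -4.6] M [-0.01 -0.06  0.05] op 0.124 ff 45.0 q [ 0.08  0.93 -0.1   1.99  0.34  0.24 -0.96]
```

Lower to touch, open, lift 10 cm and half turn.

step_arm(
  increments=[
    [[0,0,-0.1],[0,0,0]],
    [[0,0,-0.05],[0,0,0]],
    [[0,0,0],[0,0,0]],
    [[0,0,0],[0,0,0]],
    [[0,0,0],[0,0,0]],
    [[0,0,0],[0,0,0]],
    [[0,0,0],[0,0,0]],
    [[0,0,0],[0,0,0]],
    [[0,0,0],[0,0,0]],
    [[0,0,0],[0,0,0]],
  ],
)

```text
clock: 13.25
tool_pos: [0.5257, -0.0591, 0.0201]
eef_rot: [0.897, 0.441, 0.001, 0.0]
contact_force: [0.2, 0.0, -1.5]
opening: 0.132
finger_force: 45.0
```

step_arm(
  increments=[
    [[0,0,0],[0,0,0]],
    [[0,0,0],[0,0,0]],
    [[0,0,0],[0,0,0]],
    [[0,0,0],[0,0,0]],
    [[0,0,0],[0,0,0]],
    [[0,0,0.5],[0,0,0]],
    [[0,0,1.5],[0,0,0]],
    [[0,0,2.5],[0,0,0]],
    [[0,0,3],[0,0,0]],
    [[0,0,3],[0,0,0]],
  ],
  fingers=0.5,
)

```text
clock: 14.25
tool_pos: [0.5252, -0.0591, 0.1262]
eef_rot: [0.897, 0.441, 0.001, 0.0]
contact_force: [-0.5, -0.3, 0.1]
opening: 0.498
finger_force: 0.0
```

step_arm(
  increments=[
    [[0,0,2],[0,0,8.5]],
    [[0,0,0],[0,0,8.5]],
    [[0,0,0],[0,0,8.5]],
    [[0,0,0],[0,0,8.5]],
    [[0,0,0],[0,0,8.5]],
    [[0,0,0],[0,0,8.5]],
    [[0,0,0],[0,0,8.5]],
    [[0,0,0],[0,0,8.5]],
    [[0,0,0],[0,0,8.5]],
    [[0,0,0],[0,0,8.5]],
  ],
)

```text
clock: 15.25
tool_pos: [0.5254, -0.0594, 0.1453]
eef_rot: [0.361, 0.933, 0.001, -0.001]
contact_force: [0.3, -1.0, -0.7]
opening: 0.502
finger_force: 0.0
```

step_arm(
  increments=[
    [[0,0,0],[0,0,8.5]],
    [[0,0,0],[0,0,8.5]],
    [[0,0,0],[0,0,8.5]],
    [[0,0,0],[0,0,8.5]],
    [[0,0,0],[0,0,8.5]],
    [[0,0,0],[0,0,8.5]],
    [[0,0,0],[0,0,8.5]],
    [[0,0,0],[0,0,8.5]],
    [[0,0,0],[0,0,8.5]],
    [[0,0,0],[0,0,8.5]],
  ],
)

```text
clock: 16.25
tool_pos: [0.5254, -0.0596, 0.1452]
eef_rot: [-0.364, 0.931, -0.0, -0.001]
contact_force: [-0.2, 0.5, 0.1]
opening: 0.5
finger_force: 0.0
```

```bash
python3 - <<'E'
from h import *
st(); im,d,c=snap("wrist"); save(im,"w2.png"); np.savez("w2.npz",im=im)
E
```

```text
t 16.2 pos [ 0.5254 -0.0596  0.1452] y-yaw 132.7 z [-0.003 -0.002 -1.   ] F [-0.2  0.5  0.1] M [ 0.12 -0.11  0.01] op 0.500 ff 0.0 q [ 0.58  0.89 -1.    1.92  0.97  0.92  1.39]
```

View pics/w2.png

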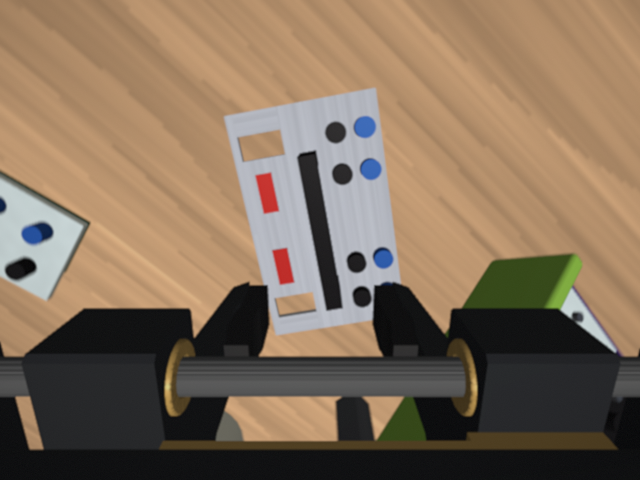

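Wrist view: panel centred at about (315,215), bar 10° off the finger axis as expected; turning the remaining 9.6° and descending.

step_arm(
  increments=[
    [[0,0,0],[0,0,4.8]],
    [[0,0,0],[0,0,4.8]],
    [[0,0,-2],[0,0,0]],
    [[0,0,-2.5],[0,0,0]],
    [[0,0,-2.5],[0,0,0]],
    [[0,0,-2],[0,0,0]],
    [[0,0,-1.5],[0,0,0]],
    [[0,0,-1.2],[0,0,0]],
    [[0,0,-0.8],[0,0,0]],
    [[0,0,0],[0,0,0]],
  ],
)

```text
clock: 17.3
tool_pos: [0.5251, -0.0593, 0.0194]
eef_rot: [-0.438, 0.899, 0.0, -0.002]
contact_force: [0.2, -0.1, -0.2]
opening: 0.497
finger_force: 0.0
```

```bash
python3 - <<'E'
from h import *
st()
E
```

```text
t 17.3 pos [ 0.5251 -0.0593  0.0194] y-yaw 141.9 z [-0.004 -0.001 -1.   ] F [ 0.2 -0.1 -0.2] M [ 0.09 -0.12  0.01] op 0.497 ff 0.0 q [ 0.51  1.09 -0.87  1.96  1.27  0.79  1.33]
```

step_arm(
  increments=[
    [[0,0,0],[0,0,0]],
    [[0,0,0],[0,0,0]],
    [[0,0,0],[0,0,0]],
    [[0,0,0],[0,0,0]],
    [[0,0,0],[0,0,0]],
    [[0,0,0],[0,0,0]],
    [[0,0,0],[0,0,0]],
    [[0,0,0],[0,0,0]],
    [[0,0,0],[0,0,0]],
    [[0,0,0],[0,0,0]],
  ],
  fingers=0,
  grip_force=45,
)

```text
clock: 18.3
tool_pos: [0.5257, -0.059, 0.0203]
eef_rot: [-0.438, 0.899, -0.0, -0.001]
contact_force: [-1.0, -0.8, 5.6]
opening: 0.125
finger_force: 45.0
```

step_arm(
  increments=[
    [[0,0,0.5],[0,0,0]],
    [[0,0,1.5],[0,0,0]],
    [[0,0,3],[0,0,0]],
    [[0,0,3],[0,0,0]],
    [[0,0,3.5],[0,0,0]],
    [[0,0,3.5],[0,0,0]],
    [[0,0,3.5],[0,0,0]],
    [[0,0,3.5],[0,0,0]],
    [[0,0,3.5],[0,0,0]],
    [[0,0,3.5],[0,0,0]],
  ],
)

```text
clock: 19.3
tool_pos: [0.5244, -0.0595, 0.3105]
eef_rot: [-0.438, 0.899, 0.001, -0.002]
contact_force: [0.6, -1.2, -4.8]
opening: 0.126
finger_force: 45.0
```

step_arm(
  increments=[
    [[0.3,1.5,0],[0,0,3]],
    [[0.3,2.5,0],[0,0,3]],
    [[0.3,2.5,0],[0,0,3]],
    [[0.3,2.5,0],[0,0,3]],
    [[0.3,2.5,0],[0,0,3]],
    [[0.3,2.5,0],[0,0,3]],
    [[0.3,2.5,0],[0,0,3]],
    [[0.3,2.5,0],[0,0,3]],
    [[0.3,2.5,0],[0,0,3]],
    [[0.3,2.5,0],[0,0,3]],
  ],
)

```text
clock: 20.3
tool_pos: [0.5545, 0.182, 0.3074]
eef_rot: [-0.658, 0.753, 0.0, -0.003]
contact_force: [-0.5, 0.6, -5.0]
opening: 0.125
finger_force: 45.0
```

```bash
sed -i 's/Rp=np.c_\[M\[:,1\],M\[:,0\],-M\[:,2\]\]/Rp=np.c_[-M[:,1],-M[:,0],-M[:,2]]/' h.py; python3 - <<'E'
from h import *
bay()
s=r.get_state();T=SEAT+.019*BX+.06*BN+.02*BN;print("shift cm",(T-s["tool_pos"])*100)
M=Ro.from_quat(s["eef_rot"]).as_matrix();print(np.degrees(Ro.from_matrix(np.c_[-BY,-BX,-BN]@M.T).as_rotvec()))
E
```

```text
t 20.3 pos [0.5545 0.182  0.3074] y-yaw 172.2 z [-0.005 -0.004 -1.   ] F [-0.5  0.6 -5. ] M [ 0.11 -0.08  0.05] op 0.125 ff 45.0 q [ 0.22  0.81 -1.23  1.57  0.78  1.33  1.89]
panel in bay-seat mm [ 63.  -16.2 136.7] rotvec in bay deg [-0.32 35.25 -0.17] F bay [-3.4  0.5 -3.7]
shift cm [-0.15081379  1.64016651 -9.17302422]
[ -4.44735904 -34.9649226    0.32770212]
```

Comfortable joints now. Tilt, then lower to standoff.

step_arm(
  increments=[
    [[0,0.2,0],[-0.44,-3.5,0]],
    [[0,0.2,0],[-0.44,-3.5,0]],
    [[0,0.2,0],[-0.44,-3.5,0]],
    [[0,0.2,0],[-0.44,-3.5,0]],
    [[0,0.2,0],[-0.44,-3.5,0]],
    [[0,0.2,0],[-0.44,-3.5,0]],
    [[0,0.2,0],[-0.44,-3.5,0]],
    [[0,0.2,0],[-0.44,-3.5,0]],
    [[0,0,0],[-0.44,-3.5,0]],
    [[0,0,0],[-0.44,-3.5,0.3]],
  ],
)

```text
clock: 21.3
tool_pos: [0.5535, 0.1973, 0.3074]
eef_rot: [-0.628, 0.717, -0.224, 0.2]
contact_force: [0.4, -0.8, -5.3]
opening: 0.131
finger_force: 45.0
```

step_arm(
  increments=[
    [[0,0,-0.5],[0,0,0]],
    [[0,0,-1],[0,0,0]],
    [[0,0,-1],[0,0,0]],
    [[0,0,-1],[0,0,0]],
    [[0,0,-1],[0,0,0]],
    [[0,0,-1],[0,0,0]],
    [[0,0,-1],[0,0,0]],
    [[0,0,-1],[0,0,0]],
    [[0,0,-1],[0,0,0]],
    [[0,0,-0.5],[0,0,0]],
  ],
)

```text
clock: 22.3
tool_pos: [0.5552, 0.1968, 0.2184]
eef_rot: [-0.627, 0.718, -0.225, 0.201]
contact_force: [-0.1, -0.5, -5.6]
opening: 0.128
finger_force: 45.0
```

```bash
cat >> h.py <<'E'
def to(dx,dz,dy=0,L=.02):
    s=r.get_state();T=SEAT+dx*BX+dy*BY+(dz+L)*BN;print("shift cm",np.round((T-s["tool_pos"])*100,2))
    M=Ro.from_quat(s["eef_rot"]).as_matrix();print("turn",np.round(np.degrees(Ro.from_matrix(np.c_[-BY,-BX,-BN]@M.T).as_rotvec()),2))
E
python3 - <<'E'
from h import *
bay(); to(.019,.02)
im,d,c=snap("side");ims,ds,cs=snap("top")
np.savez("s3.npz",im=im,P=pts(d,c),d=d);np.savez("t3.npz",im=ims,P=pts(ds,cs),d=ds)
o=np.zeros((440,800,3),np.uint8)
o[:440,:400]=cv2.resize(im[205:395,120:293],(400,440),interpolation=2);o[:386,400:]=cv2.resize(ims[165:305,140:285],(400,386),interpolation=2)
save(o,"s3.png")
E
```

```text
t 22.3 pos [0.5552 0.1968 0.2184] y-yaw 172.1 z [ 0.57  -0.072 -0.818] F [-0.1 -0.5 -5.6] M [0.22 1.11 0.05] op 0.128 ff 45.0 q [-0.05  0.77 -0.99  2.19  1.69  1.07  0.83]
panel in bay-seat mm [22.6 -1.2 60.9] rotvec in bay deg [ 0.21 -0.09 -0.31] F bay [-3.2 -0.5 -4.6]
shift cm [ 2.05 -0.14 -3.56]
turn [-0.34  0.14  0.14]
```

View pics/s3.png

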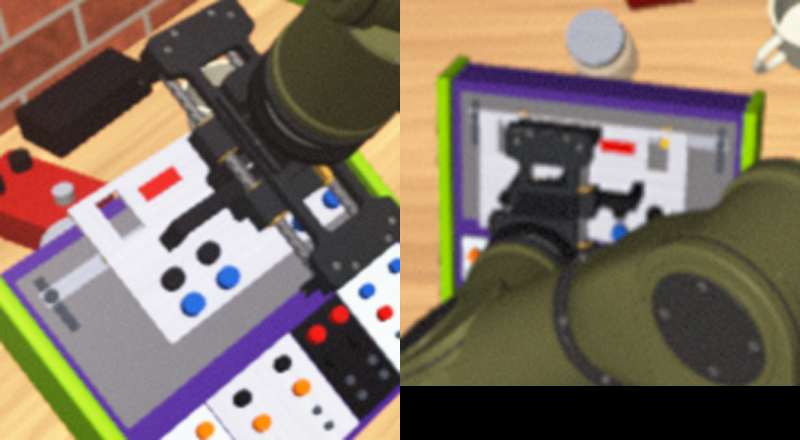

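Aligned: the right window shows the hook through it at (663,143). Approach to 20 mm off the face.

step_arm(
  increments=[
    [[0.2,0,-0.35],[0,0,0]],
    [[0.2,0,-0.35],[-0.3,0.1,0.1]],
    [[0.2,0,-0.35],[0,0,0]],
    [[0.2,0,-0.35],[0,0,0]],
    [[0.2,0,-0.35],[0,0,0]],
    [[0.2,0,-0.35],[0,0,0]],
    [[0.2,0,-0.35],[0,0,0]],
    [[0.2,0,-0.35],[0,0,0]],
    [[0.2,-0.1,-0.35],[0,0,0]],
    [[0.2,0,-0.35],[0,0,0]],
  ],
)

```text
clock: 23.4
tool_pos: [0.5757, 0.1957, 0.1847]
eef_rot: [-0.628, 0.717, -0.227, 0.199]
contact_force: [-0.0, -0.6, -5.4]
opening: 0.127
finger_force: 45.0
```

```bash
python3 - <<'E'
from h import *
bay(); to(.019,.003)
im,d,c=snap("side");ims,ds,cs=snap("top")
o=np.zeros((440,800,3),np.uint8)
o[:440,:400]=cv2.resize(im[250:340,140:222],(400,440),interpolation=2);o[:386,400:]=cv2.resize(ims[190:250,165:255],(400,267),interpolation=2) if 0 else 0;o[:267,400:]=cv2.resize(ims[190:250,165:255],(400,267),interpolation=2)
save(o,"s4.png")
for im_,c_,nm in((im,c,"side"),(ims,cs,"top")):
    hsv=cv2.cvtColor(im_,cv2.COLOR_RGB2HSV);m=cv2.inRange(hsv,(20,130,120),(32,255,255));k,l,s_,ce=cv2.connectedComponentsWithStats(m)
    print(nm,[(ce[i].round(),s_[i,4]) for i in range(1,k) if s_[i,4]>4 and 120<ce[i][0]<270])
E
```

```text
t 23.4 pos [0.5757 0.1957 0.1847] y-yaw 172.4 z [ 0.571 -0.075 -0.818] F [-0.  -0.6 -5.4] M [ 0.26  1.13 -0.05] op 0.127 ff 45.0 q [-0.06  0.85 -0.95  2.17  1.77  1.08  0.81]
panel in bay-seat mm [20.1  0.4 21.5] rotvec in bay deg [ 0.04 -0.15 -0.1 ] F bay [-3.  -0.6 -4.4]
shift cm [ 0.96 -0.16 -1.57]
turn [-0.06  0.16  0.06]
side [(array([225., 197.]), np.int32(10)), (array([239., 203.]), np.int32(17)), (array([253., 291.]), np.int32(7)), (array([166., 310.]), np.int32(72)), (array([151., 391.]), np.int32(218)), (array([217., 452.]), np.int32(8))]
top [(array([157., 190.]), np.int32(27)), (array([153., 227.]), np.int32(53)), (array([236., 214.]), np.int32(30)), (array([154., 264.]), np.int32(12))]
```

View pics/s4.png

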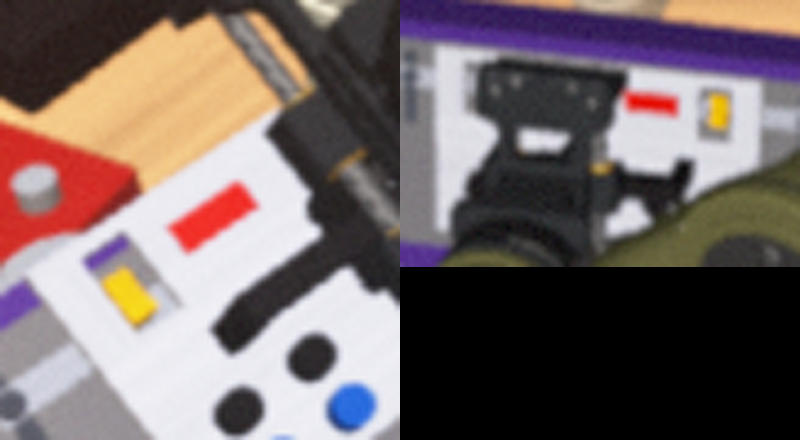

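Both hooks (crop (130,295) and (718,112)) lie wholly inside their windows. Going onto the face.

step_arm(
  increments=[
    [[0.12,0,-0.2],[0,0.1,0]],
    [[0.12,0,-0.2],[0,0,0]],
    [[0.12,0,-0.2],[0,0,0]],
    [[0.12,0,-0.2],[0,0,0]],
    [[0.12,0,-0.2],[0,0,0]],
    [[0.12,0,-0.2],[0,0,0]],
    [[0.12,-0.1,-0.2],[0,0,0]],
    [[0.1,0,-0.15],[0,0,0]],
    [[0,0,0],[0,0,0]],
    [[0,0,0],[0,0,0]],
  ],
)

```text
clock: 24.5
tool_pos: [0.5849, 0.195, 0.1695]
eef_rot: [-0.628, 0.718, -0.226, 0.199]
contact_force: [0.7, -0.5, -4.0]
opening: 0.13
finger_force: 45.0
```

```bash
python3 - <<'E'
from h import *
bay(); to(.019,.0)
E
```

```text
t 24.5 pos [0.5849 0.195  0.1695] y-yaw 172.4 z [ 0.569 -0.074 -0.819] F [ 0.7 -0.5 -4. ] M [ 0.31  1.07 -0.02] op 0.130 ff 45.0 q [-0.05  0.88 -0.94  2.15  1.8   1.09  0.81]
panel in bay-seat mm [18.9  0.8  3.7] rotvec in bay deg [ 0.04 -0.04 -0.09] F bay [-1.7 -0.4 -3.7]
shift cm [ 0.21 -0.11 -0.3 ]
turn [-0.08  0.05  0.05]
```

step_arm(
  increments=[
    [[0.03,0,-0.04],[0,0,0]],
    [[0.03,0,-0.04],[0,0,0]],
    [[0.03,-0.01,-0.04],[0,0,0]],
    [[0.03,0,-0.04],[0,0,0]],
    [[0.03,-0.01,-0.04],[0,0,0]],
    [[0,0,0],[0,0,0]],
    [[0,0,0],[0,0,0]],
    [[0,0,0],[0,0,0]],
    [[0,0,0],[0,0,0]],
    [[0,0,0],[0,0,0]],
  ],
)

```text
clock: 25.5
tool_pos: [0.5865, 0.1947, 0.1675]
eef_rot: [-0.628, 0.718, -0.226, 0.199]
contact_force: [-0.2, -0.5, -4.4]
opening: 0.127
finger_force: 45.0
```

```bash
python3 - <<'E'
from h import *
bay(); to(.019,.0)
E
```

```text
t 25.5 pos [0.5865 0.1947 0.1675] y-yaw 172.4 z [ 0.569 -0.074 -0.819] F [-0.2 -0.5 -4.4] M [ 0.28  1.15 -0.04] op 0.127 ff 45.0 q [-0.05  0.89 -0.93  2.15  1.81  1.09  0.81]
panel in bay-seat mm [19.   0.8  1.3] rotvec in bay deg [ 0.04 -0.05 -0.09] F bay [-2.6 -0.5 -3.5]
shift cm [ 0.06 -0.09 -0.1 ]
turn [-0.08  0.06  0.05]
```

step_arm(
  increments=[
    [[0.03,0,-0.04],[0,0,0]],
    [[0.03,0,-0.04],[0,0,0]],
    [[0.03,-0.01,-0.04],[0,0,0]],
    [[0.03,0,-0.04],[0,0,0]],
    [[0,0,0],[0,0,0]],
    [[0,0,0],[0,0,0]],
    [[0,0,0],[0,0,0]],
    [[0,0,0],[0,0,0]],
    [[0,0,0],[0,0,0]],
    [[0,0,0],[0,0,0]],
  ],
)

```text
clock: 26.5
tool_pos: [0.587, 0.1949, 0.1667]
eef_rot: [-0.629, 0.717, -0.226, 0.199]
contact_force: [-6.5, -1.1, 4.1]
opening: 0.127
finger_force: 45.0
```

```bash
python3 - <<'E'
from h import *
bay(); to(.019,.0)
E
```

```text
t 26.5 pos [0.587  0.1949 0.1667] y-yaw 172.4 z [ 0.57  -0.074 -0.819] F [-6.5 -1.1  4.1] M [-0.12  1.16 -0.31] op 0.127 ff 45.0 q [-0.05  0.89 -0.93  2.15  1.81  1.09  0.81]
panel in bay-seat mm [19.   1.   0.3] rotvec in bay deg [ 0.07 -0.08 -0.03] F bay [-2.8 -2.   7. ]
shift cm [ 0.01 -0.1  -0.02]
turn [-0.06  0.09 -0.02]
```

step_arm(
  increments=[
    [[-0.12,0.02,-0.09],[0,0,0]],
    [[-0.12,0.01,-0.08],[0,0,0]],
    [[-0.12,0.02,-0.09],[0,0,0]],
    [[-0.12,0.01,-0.08],[0,0,0]],
    [[-0.12,0.02,-0.09],[0,0,0]],
    [[-0.12,0.01,-0.08],[0,0,0]],
    [[-0.12,0.02,-0.09],[0,0,0]],
    [[-0.12,0.01,-0.08],[0,0,0]],
    [[-0.12,0.02,-0.09],[0,0,0]],
    [[0,0,0],[0,0,0]],
  ],
)

```text
clock: 27.5
tool_pos: [0.579, 0.1972, 0.1609]
eef_rot: [-0.627, 0.717, -0.228, 0.202]
contact_force: [-0.3, -0.4, 7.0]
opening: 0.129
finger_force: 45.0
```

```bash
python3 - <<'E'
from h import *
bay()
E
```

```text
t 27.5 pos [0.579  0.1972 0.1609] y-yaw 172.3 z [ 0.575 -0.073 -0.815] F [-0.3 -0.4  7. ] M [-0.01 -0.07 -0.05] op 0.129 ff 45.0 q [-0.07  0.9  -0.94  2.18  1.83  1.11  0.76]
panel in bay-seat mm [9.1 2.3 0.3] rotvec in bay deg [ 0.16 -0.45 -0.15] F bay [ 3.8 -0.4  5.8]
```

step_arm(
  increments=[
    [[-0.1,-0.04,-0.05],[0,0,0]],
    [[-0.1,-0.04,-0.05],[0,0,0]],
    [[-0.08,-0.04,-0.06],[0,0,0]],
    [[-0.08,-0.03,-0.06],[0,0,0]],
    [[-0.08,0,-0.06],[0,0,0]],
    [[0,0,0],[0,0,0]],
    [[0,0,0],[0,0,0]],
    [[0,0,0],[0,0,0]],
    [[0,0,0],[0,0,0]],
    [[0,0,0],[0,0,0]],
  ],
)

```text
clock: 28.5
tool_pos: [0.5739, 0.1963, 0.1574]
eef_rot: [-0.628, 0.717, -0.226, 0.202]
contact_force: [-0.0, 1.8, 8.4]
opening: 0.128
finger_force: 45.0
```

```bash
python3 - <<'E'
from h import *
bay()
E
```

```text
t 28.5 pos [0.5739 0.1963 0.1574] y-yaw 172.3 z [ 0.573 -0.072 -0.816] F [-0.   1.8  8.4] M [ 0.28 -0.36  0.11] op 0.128 ff 45.0 q [-0.07  0.9  -0.94  2.19  1.84  1.12  0.74]
panel in bay-seat mm [2.9 0.8 0.3] rotvec in bay deg [ 0.24 -0.32 -0.12] F bay [4.6 1.8 7. ]
```

Following well (friction only). Continue 4 mm more slowly.

step_arm(
  increments=[
    [[-0.08,0.01,-0.05],[0,0,0]],
    [[-0.08,0.01,-0.05],[0,0,0]],
    [[-0.08,0.01,-0.05],[0,0,0]],
    [[-0.08,0.01,-0.05],[0,0,0]],
    [[0,0,0],[0,0,0]],
    [[0,0,0],[0,0,0]],
    [[0,0,0],[0,0,0]],
    [[0,0,0],[0,0,0]],
    [[0,0,0],[0,0,0]],
    [[0,0,0],[0,0,0]],
  ],
)

```text
clock: 29.5
tool_pos: [0.571, 0.1961, 0.1555]
eef_rot: [-0.628, 0.717, -0.227, 0.201]
contact_force: [1.3, 1.6, 7.2]
opening: 0.133
finger_force: 45.0
```

```bash
python3 - <<'E'
from h import *
bay()
E
```

```text
t 29.5 pos [0.571  0.1961 0.1555] y-yaw 172.3 z [ 0.574 -0.073 -0.816] F [1.3 1.6 7.2] M [ 0.2  -0.46  0.06] op 0.133 ff 45.0 q [-0.08  0.91 -0.94  2.2   1.85  1.12  0.73]
panel in bay-seat mm [-0.4  0.2  0.3] rotvec in bay deg [ 0.17 -0.36 -0.14] F bay [5.  1.7 5.3]
```

step_arm(
  increments=[
    [[-0.08,0.01,-0.06],[0,0,0]],
    [[-0.08,0.01,-0.06],[0,0,0]],
    [[-0.08,0.01,-0.06],[0,0,0]],
    [[0,0,0],[0,0,0]],
    [[0,0,0],[0,0,0]],
    [[0,0,0],[0,0,0]],
    [[0,0,0],[0,0,0]],
    [[0,0,0],[0,0,0]],
    [[0,0,0],[0,0,0]],
    [[0,0,0],[0,0,0]],
  ],
)

```text
clock: 30.5
tool_pos: [0.5709, 0.1962, 0.1554]
eef_rot: [-0.626, 0.717, -0.229, 0.203]
contact_force: [4.8, 0.8, 12.7]
opening: 0.129
finger_force: 45.1
```

```bash
python3 - <<'E'
from h import *
bay()
E
```

```text
t 30.5 pos [0.5709 0.1962 0.1554] y-yaw 172.2 z [ 0.579 -0.074 -0.812] F [ 4.8  0.8 12.7] M [ 0.   -1.55  0.09] op 0.129 ff 45.1 q [-0.08  0.91 -0.94  2.2   1.85  1.13  0.72]
panel in bay-seat mm [-0.4  0.2  0.3] rotvec in bay deg [ 0.12 -0.69 -0.26] F bay [11.1  1.4  7.8]
```

step_arm(
  increments=[
    [[-0.08,0.01,-0.06],[0.04,0.3,0]],
    [[-0.08,0.01,-0.06],[0.04,0.3,0]],
    [[0,0,0],[0,0,0]],
    [[0,0,0],[0,0,0]],
    [[0,0,0],[0,0,0]],
    [[0,0,0],[0,0,0]],
    [[0,0,0],[0,0,0]],
    [[0,0,0],[0,0,0]],
    [[0,0,0],[0,0,0]],
    [[0,0,0],[0,0,0]],
  ],
)

```text
clock: 31.5
tool_pos: [0.5708, 0.1962, 0.1553]
eef_rot: [-0.626, 0.718, -0.227, 0.201]
contact_force: [5.9, -0.9, 15.6]
opening: 0.128
finger_force: 45.0
```

```bash
python3 - <<'E'
from h import *
bay();s=r.get_state();print("M bay",s["moment"]@np.c_[BX,BY,BN])
E
```

```text
t 31.5 pos [0.5708 0.1962 0.1553] y-yaw 172.1 z [ 0.573 -0.074 -0.816] F [ 5.9 -0.9 15.6] M [-0.21 -2.25  0.04] op 0.128 ff 45.0 q [-0.08  0.91 -0.94  2.2   1.84  1.13  0.73]
panel in bay-seat mm [-0.7  0.2  0.3] rotvec in bay deg [ 0.09 -0.31 -0.32] F bay [13.8 -0.1  9.4]
M bay [ 0.09030908 -2.25684002 -0.01694651]
```

step_arm(
  increments=[
    [[-0.09,0.01,-0.05],[0,0,0]],
    [[-0.09,0.01,-0.05],[0,0,0]],
    [[-0.02,0,0.02],[0,0,0]],
    [[0,0,0],[0,0,0]],
    [[0,0,0],[0,0,0]],
    [[0,0,0],[0,0,0]],
    [[0,0,0],[0,0,0]],
    [[0,0,0],[0,0,0]],
    [[0,0,0],[0,0,0]],
    [[0,0,0],[0,0,0]],
  ],
)

```text
clock: 32.5
tool_pos: [0.5708, 0.1962, 0.1554]
eef_rot: [-0.625, 0.718, -0.228, 0.202]
contact_force: [11.4, -1.8, 15.2]
opening: 0.129
finger_force: 45.1
```

```bash
python3 - <<'E'
from h import *
bay();s=r.get_state();print("M bay",s["moment"]@np.c_[BX,BY,BN])
E
```

```text
t 32.5 pos [0.5708 0.1962 0.1554] y-yaw 172.0 z [ 0.576 -0.075 -0.814] F [11.4 -1.8 15.2] M [-0.23 -3.08  0.14] op 0.129 ff 45.1 q [-0.08  0.91 -0.94  2.2   1.85  1.13  0.72]
panel in bay-seat mm [-0.6  0.2  0.3] rotvec in bay deg [ 0.06 -0.53 -0.43] F bay [18.1 -0.3  5.8]
M bay [ 0.22715608 -3.08719221  0.01371405]
```

step_arm(
  increments=[
    [[0.08,-0.01,0.06],[0,0,0]],
    [[0.08,-0.01,0.06],[0,0,0]],
    [[0.08,-0.01,0.06],[0,0,0]],
    [[0,0,0],[0,0,0]],
    [[0,0,0],[0,0,0]],
    [[0,0,0],[0,0,0]],
    [[0,0,0],[0,0,0]],
    [[0,0,0],[0,0,0]],
    [[0,0,0],[0,0,0]],
    [[0,0,0],[0,0,0]],
  ],
)

```text
clock: 33.5
tool_pos: [0.5708, 0.1962, 0.1553]
eef_rot: [-0.627, 0.718, -0.226, 0.2]
contact_force: [8.1, 0.6, 10.2]
opening: 0.129
finger_force: 45.0
```

```bash
python3 - <<'E'
from h import *
bay();s=r.get_state();print("M bay",s["moment"]@np.c_[BX,BY,BN])
E
```

```text
t 33.5 pos [0.5708 0.1962 0.1553] y-yaw 172.1 z [ 0.571 -0.074 -0.818] F [ 8.1  0.6 10.2] M [ 0.14 -1.91  0.18] op 0.129 ff 45.0 q [-0.08  0.91 -0.94  2.2   1.84  1.12  0.73]
panel in bay-seat mm [-0.8  0.2  0.3] rotvec in bay deg [ 0.11 -0.18 -0.31] F bay [12.4  1.7  3.8]
M bay [ 0.41965459 -1.87095297 -0.08000117]
```

step_arm(
  increments=[
    [[0.08,-0.01,0.06],[0,0,0]],
    [[0.06,-0.01,0.04],[0,0,0]],
    [[0,0,0],[0,0,0]],
    [[0,0,0],[0,0,0]],
    [[0,0,0],[0,0,0]],
    [[0,0,0],[0,0,0]],
    [[0,0,0],[0,0,0]],
    [[0,0,0],[0,0,0]],
    [[0,0,0],[0,0,0]],
    [[0,0,0],[0,0,0]],
  ],
)

```text
clock: 34.5
tool_pos: [0.5707, 0.1962, 0.1553]
eef_rot: [-0.628, 0.718, -0.225, 0.199]
contact_force: [6.5, 2.1, 8.0]
opening: 0.128
finger_force: 45.0
```

step_arm(
  increments=[
    [[0,0,0],[0,0,0]],
    [[0,0,0],[0,0,0]],
    [[0,0,0],[0,0,0]],
    [[0,0,0],[0,0,0]],
    [[0,0,0],[0,0,0]],
    [[0,0,0],[0,0,0]],
    [[0,0,0],[0,0,0]],
    [[0,0,0],[0,0,0]],
    [[0,0,0],[0,0,0]],
    [[0,0,0],[0,0,0]],
  ],
  fingers=0.4,
)

```text
clock: 35.5
tool_pos: [0.5671, 0.1952, 0.1524]
eef_rot: [-0.629, 0.719, -0.222, 0.196]
contact_force: [-0.0, 0.5, -0.2]
opening: 0.401
finger_force: 0.0
```

```bash
python3 - <<'E'
from h import *
bay();to(0,.04)
E
```

```text
t 35.5 pos [0.5671 0.1952 0.1524] y-yaw 172.4 z [ 0.561 -0.073 -0.825] F [-0.   0.5 -0.2] M [ 0.28  0.46 -0.  ] op 0.401 ff 0.0 q [-0.07  0.91 -0.94  2.2   1.83  1.11  0.74]
panel in bay-seat mm [-5.6 -1.3 -0.1] rotvec in bay deg [ 0.04  0.56 -0.09] F bay [-0.1  0.5 -0.1]
shift cm [-1.82  0.37  3.59]
turn [-0.16 -0.54  0.05]
```

step_arm(
  increments=[
    [[0.2,-0.02,0.14],[0,0,0]],
    [[0.2,-0.02,0.14],[0,0,0]],
    [[-0.28,0.04,0.41],[0,0,0]],
    [[-0.57,0.07,0.82],[0,0,0]],
    [[-0.85,0.11,1.23],[0,0,0]],
    [[-1.14,0.15,1.64],[0,0,0]],
    [[-1.14,0.15,1.64],[0,0,0]],
    [[-1.14,0.15,1.64],[0,0,0]],
    [[-1.14,0.15,1.64],[0,0,0]],
    [[-1.14,0.15,1.64],[0,0,0]],
  ],
)

```text
clock: 36.5
tool_pos: [0.4959, 0.2047, 0.263]
eef_rot: [-0.63, 0.718, -0.222, 0.196]
contact_force: [0.1, -0.2, -0.3]
opening: 0.4
finger_force: 0.0
```

step_arm(
  increments=[
    [[-1,-2,1.5],[0,0,0]],
    [[-1,-3,1.5],[0,0,0]],
    [[-1,-3,1.5],[0,0,0]],
    [[-1,-3,1.5],[0,0,0]],
    [[0,-3,0],[0,0,0]],
    [[0,-3,0],[0,0,0]],
    [[0,-2,0],[0,0,0]],
    [[0,0,0],[0,0,0]],
    [[0,0,0],[0,0,0]],
    [[0,0,0],[0,0,0]],
  ],
)

```text
clock: 37.5
tool_pos: [0.4572, 0.0161, 0.3222]
eef_rot: [-0.63, 0.718, -0.222, 0.196]
contact_force: [-0.0, 0.3, -0.1]
opening: 0.398
finger_force: 0.0
```

```bash
python3 - <<'E'
from h import *
st()
im,d,c=snap("side");ims,ds,cs=snap("top")
P=pts(d,c);hsv=cv2.cvtColor(im,cv2.COLOR_RGB2HSV)
B=np.c_[BX,BY,BN];q=(P-SEAT)@B
g=(d>0)&(hsv[...,1]<40)&(hsv[...,2]>150)&(abs(q[...,0])<.065)&(abs(q[...,1])<.1)&(abs(q[...,2])<.03)
ctr,n,N,s=fit(P[g]);print("panel face",(ctr-SEAT)@B*1000,N,s,"tilt deg vs BN",np.degrees(np.arccos(n@BN)))
ct=max(cv2.findContours(cv2.morphologyEx(g.astype(np.uint8),3,np.ones((3,3))),0,1)[0],key=cv2.contourArea)[:,0]
w=(ray(ct,c,SEAT+.005*BN,BN)-SEAT)@B*1000;print(cv2.minAreaRect(w[:,:2].astype(np.float32)))
o=np.zeros((440,800,3),np.uint8)
o[:440,:400]=cv2.resize(im[205:395,120:293],(400,440),interpolation=2);o[:386,400:]=cv2.resize(ims[165:305,140:285],(400,386),interpolation=2)
save(o,"s5.png")
E
```

```text
t 37.5 pos [0.4572 0.0161 0.3222] y-yaw 172.5 z [ 0.561 -0.071 -0.824] F [-0.   0.3 -0.1] M [0.21 0.49 0.01] op 0.398 ff 0.0 q [ 0.54  0.35 -1.13  2.43  1.59  0.64  1.12]
panel face [-0.27197795  9.01017414  4.34858109] 4553 0.0012288471438921208 tilt deg vs BN 0.19476778874971173
((3.318378448486328, 2.367095947265625), (198.7307586669922, 120.7837905883789), 89.68636322021484)
```

View pics/s5.png

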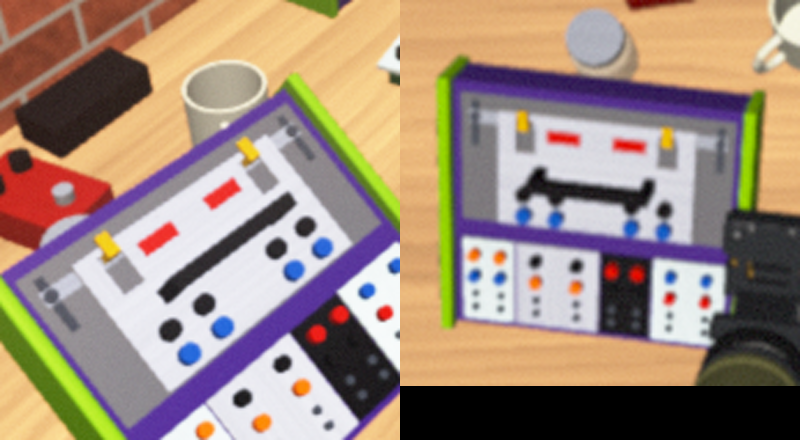

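The panel hangs flat, with both hooks (crop (107,245) and (247,150)) reaching up through the window tops. It is square to the slope and the arm is clear of everything.

```bash
python3 -c "
from plant import r
print(r.finish_job())"
```

```text
the job is handed in; nothing more can be done
None
```

The panel hangs flat and square on both yellow hooks; I pushed it down the slope before letting go, with no sideways moment to suggest one hook was unloaded, and the job is handed in at about 38 s with no verdict returned.

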